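Lock the detector collar and present the lead-cored plug

TASK

Get the detector ready for collimation: first turn the orange tab of its lock collar round to the green locked mark. Then find which of the two look-alike plugs has the lead core by lifting each one a few centimetres out of its nest in turn, setting it back gently and upright in a nest before lifting the other, and leaving all the other things alone. Finish while holding the heavier plug still and upright in the gripper, centred about 5 cm above the detector's window and touching nothing else, with the lighter plug standing in its nest and the collar still at the mark.

Things in the scene. Friction and masses are not known exactly. Their poses are not given: they have to be found in the camera images.
- collar (a joint): the lock collar's angle about the detector's upright axis: 0 with the tab at the red open mark, 1.2 with the tab at the green locked mark, growing clockwise seen from above; it can go on to a stop at 1.5. It starts between 0 and 0.3 and stays where it is left (friction torque about 0.1 N m)
- tab (a point): centre of the top of the collar's orange tab: an upright block 26 mm long (radially), 14 mm thick, 42 mm tall, centre 59 mm from the axis, top 122 mm above the table; x points radially outward, z up. White line on top. Pinch it across its thickness from above; the dial plate is 10 mm below it, the collar's band (43 mm radius, top 98 mm above the table) beside it
- axis (a point): point on the collar's upright turning axis, 105 mm above the table, z up. The detector is fixed: a metal tube 60 mm across, top 120 mm above the table, on a black foot with a round grey dial plate (188 mm across, top 70 mm above the table), in a red tray 210 mm square with a 16 mm rim
- locked_mark (a point): centre of the green mark, a radial line painted on the dial plate at 82 mm from the axis; the red open mark lies 1.2 rad anticlockwise of it (seen from above)
- window (a point): centre of the detector's window, the flat top of the metal tube, 120 mm above the table (the tab's top stands 2 mm higher); z up
- detector: the fixed detector with its tray, described at axis; origin on its axis at the table
- nest: blue nest block, fixed, 80 x 190 x 18 mm, with two round holes 53 mm across and 10 mm deep, 55 mm either way from its centre along its y; origin: centre of the underside, on the table. A plug standing in a hole has its underside 8 mm above the table
- nest_hole0 (a point): centre of the mouth of the hole on the +y side of the nest, 18 mm above the table
- nest_hole1 (a point): centre of the mouth of the hole on the -y side of the nest, 18 mm above the table
- plug_a: one of two look-alike aluminium plugs with a maroon band: round foot 46 mm across, 14 mm high, then a round stem 32 mm across (grip here) to the flat top 60 mm above the underside. Origin: centre of the underside, z up. One has a lead core (0.45-0.75 kg), the other is plain (0.15-0.25 kg); only lifting tells which. They stand in either hole of the nest
- plug_b: one of two look-alike aluminium plugs with a maroon band: round foot 46 mm across, 14 mm high, then a round stem 32 mm across (grip here) to the flat top 60 mm above the underside. Origin: centre of the underside, z up. One has a lead core (0.45-0.75 kg), the other is plain (0.15-0.25 kg); only lifting tells which. They stand in either hole of the nest
- disc_orange: bystander: orange disc, 25 mm across, 6 mm thick, lying in the red tray; origin: centre of the underside
- disc_blue: bystander: blue disc, 25 mm across, 6 mm thick, lying in the red tray; origin: centre of the underside
- spacer: bystander: brass ring 44 mm across, 18 mm high, on the table beside the nest; origin: centre of the underside
- screwdriver: bystander: screwdriver lying on the table at the left side
- adaptor: bystander: small steel T-shaped connector, 45 mm long, lying on the table at the right side
Mind the look-alikes: they are no part of the job. Leave any purple or yellow look-alike of the plug_b alone.

How it is judged:
By the outcome, as a careful person would: the job done as asked, in the order asked, and still so for the second after the job is handed in, while the arm keeps its last pose, push and grip.
It also fails if it takes over 72 s, if anything falls off the work surface, if the arm or the gripper's body presses on something with over 40 N, if the wrist force passes 120 N, or if a joint passes its speed limit or range.

ROBOT

A 6-joint arm with a two-finger parallel gripper is mounted at the origin on the work surface. World frame = base frame: x ahead of the robot, y to its left, z up, the work surface at z = 0. Lengths are in mm, angles in degrees, forces in N, time in s.
With the tool pointing down it reaches from about 350 to 850 mm from the base axis. Payload 8.1 kg.
Tool frame: the origin (TCP) lies midway between the tips of the shut fingers; the grasp point (between the pads) lies 19 mm behind it; z points along the fingers, y is the line along which they close (so a half turn about z gives the same grasp; the last joint's range is limited). The gripper opens to 85 mm and grips with 20 to 120 N. Pads are 22 mm wide; open, the fingers measure 114 mm over their backs; the gripper's body (76 mm by 85 mm) begins 54 mm behind the grasp point. The pads swing forward as they close: fully open they stand 13 mm farther back than shut.
Start: joints at [-75.94, 7.471, 85.268, -0, 87.261, -4.893], TCP at [194.9, -567.467, 231.292] pointing down, gripper open.
Joint ranges: [-169.43, 169.43], [-51.17, 129.36], [1.28, 143.12], [-76.62, 256.62], [0, 156.53], [-152.29, 152.29]. Speed limits (degrees/s): [136.94, 136.94, 159.86, 180, 180, 180].

INTERFACE

Orientations are given as [roll, pitch, yaw] about the fixed x, y, z axes, in that order (R = Rz(yaw) Ry(pitch) Rx(roll)).
In Python, from bench import r gives the robot as it stands.
- The arm moves only by the tool step_arm, never from a script. Its arguments are lists of equal length, an entry for each row: "delta_pos": the shift along the world's x, y, z in units of 200 mm (1.0 is 200 mm), a list of three; "spin": the turn about the world's z in units of 180 degrees (1.0 is 180 degrees). In form: {"delta_pos": [[dx, dy, dz], ...], "spin": [spin, ...]}. A call has 1 to 8 rows; each row shifts and turns the commanded pose from where the row before left it; what a row does not reach is not made up. A row lasts 1/8 s, in which the tool goes at most 62.5 mm and 10.7 degrees, less where a joint would pass 70% of its speed; a pose out of reach is approached as far as the arm can. A call with a number of a shift or a turn outside -1 to 1 is refused whole. A call with a gripper value outside its range is refused whole. "gripper" is the opening, from -1 (shut) to 1 (fully open), set as the call begins (left out, the last holds). The fingers move at their own pace and stop on an object; "squeeze" is the grip in N (left out, the last holds). Time passes only in rows, so rows that do not move let the fingers close. It gives the time, the measured TCP pose, the force, the opening and the grip force at its end, in the units of the state.
- r.sense(): the state, without advancing time (a new reading comes with each control period).
- r.snapshot(name): name is "side" or "top"; returns a dict with "pixels" (420x560x3 uint8, blue, green, red), "fx", "fy", "cx", "cy" (pixels), "dist_coeffs" ([k1, k2, p1, p2, k3] as OpenCV has them; the pictures are not rectified), "camera_from_world" (4x4, takes a point from world to camera coordinates). Camera axes: x right, y up, looking along -z (the intrinsics and any distortion apply to the point x, -y, -z); pixel columns grow to the right and rows downward; lengths in mm; the calibration is good to about 2 mm. A picture is of the moment at which its call begins. There is no depth.
- r.hand_in(): hands the job in; it is judged then, once.
The state is a dict: "time": time; "joint_pos": joint angles; "qd": joint speeds; "joint_efforts": joint torques, N m; "tool_pos": TCP position; "tcp_rot": TCP orientation; "ft_force": force on the tool from outside, world axes, zero at the start; "wrist_torque": the same for the moment, N m; "finger_gap": finger opening in mm; "grip_force": force on a finger pad.
Only numpy, scipy, OpenCV 4.12 (cv2) and the standard library are available. Lean on these libraries where they do the work, as an engineer would, in place of code of your own. Each camera call takes 0.05 s, during which the arm holds its last target. There are 200 camera calls.

## Working session

There is one attempt and no reset: what is moved stays moved. The work goes in short steps, Python scripts to look and compute and a tool call to move; the robot and the scene stay as the last step left them, time stands still between calls to the robot, and variables do not carry over. Pictures are saved under pics/ and viewed, at most 10 in all, crops included, and the job is handed in when it is done.

Besides the shell and the picture viewer there is one more tool, called after "Request:" as a command line: name --pt "numbers of a row" for each row, then --argument value for the rest. step_arm: Moves the arm, as the interface text tells. Shifts and turns lie within -1 to 1; 1 stands for 200 mm of shift or 180 degrees of turn. Its arguments: {"type":"object","properties":{"delta_pos":{"type":"array","items":{"type":"array","items":{"type":"number","minimum":-1,"maximum":1}}},"spin":{"type":"array","items":{"type":"number","minimum":-1,"maximum":1}},"gripper":{"type":"number"},"squeeze":{"type":"number"}},"required":["delta_pos","spin"]}

```bash
mkdir -p pics
cat > h.py <<'E'
import numpy as np, cv2
from bench import r
def snap(n,f=None):
    s=r.snapshot(n)
    s['img']=np.array(s['pixels'],np.uint8)
    if f: cv2.imwrite('pics/'+f,s['img'])
    return s
def K(s): return np.array([[s['fx'],0,s['cx']],[0,s['fy'],s['cy']],[0,0,1]],float)
def ray(s,uv):
    p=cv2.undistortPoints(np.array([[uv]],float),K(s),np.array(s['dist_coeffs'],float))[0,0]
    T=np.array(s['camera_from_world']);R=T[:3,:3];d=R.T@np.array([p[0],-p[1],-1]);c=-R.T@T[:3,3]
    return c,d
def at(s,uv,z):
    c,d=ray(s,uv);return c+d*(z-c[2])/d[2]
def proj(s,P):
    T=np.array(s['camera_from_world']);q=T[:3,:3]@np.array(P,float)+T[:3,3]
    return cv2.projectPoints(np.array([[q[0],-q[1],-q[2]]]),np.zeros(3),np.zeros(3),K(s),np.array(s['dist_coeffs'],float))[0][0,0]
def blobs(s,lo,hi,amin=30):
    hsv=cv2.cvtColor(s['img'],cv2.COLOR_BGR2HSV);m=cv2.inRange(hsv,np.array(lo),np.array(hi))
    n,l,st,ce=cv2.connectedComponentsWithStats(m)
    return [(ce[i].round(1),st[i]) for i in range(1,n) if st[i][4]>=amin]
E
python3 - <<'E'
from h import *
for n in('top','side'):
    s=snap(n,n+'0.png'); T=np.array(s['camera_from_world']); print(n,s['fx'],-T[:3,:3].T@T[:3,3])
st=r.sense();print(st['tcp_rot'],st['finger_gap'],st['ft_force'])
E
```

```text
top 427.7962787448568 [ 411.08889682   19.20840994 1191.50576454]
side 451.1341102901053 [-79.30315051 701.11461371 664.33357704]
[-1.79901843e+02 -7.82473883e-03  1.89515986e+01] 85.51565060002252 [-0.17620907  0.21179238 -0.73338059]
```

View pics/top0.png

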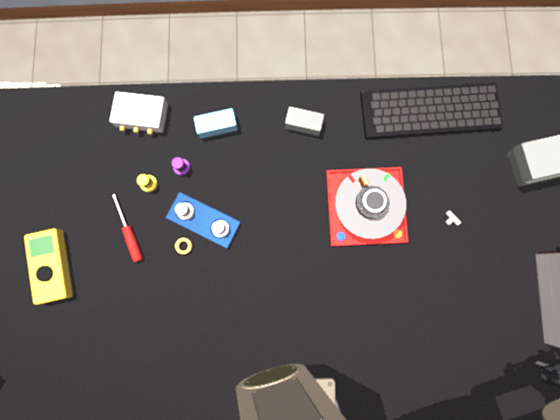

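View pics/side0.png

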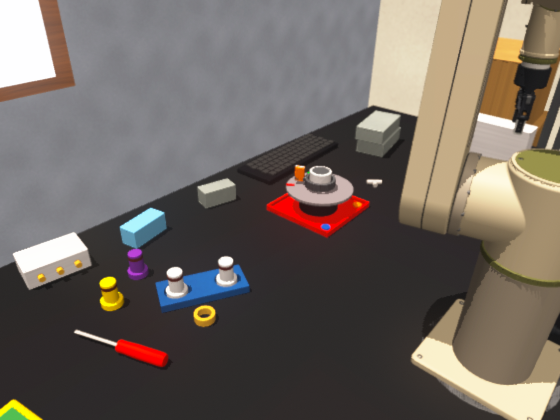

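The top view shows the detector at about (374,203) with its orange tab near (363,183), the red mark at (351,178) and the green mark at (386,177). The plugs are at (184,211) and (220,229) in the blue nest. The side view shows the same scene: tab (300,173), plugs (176,280) and (227,270).

Run:
```python
from h import *
s=snap('top'); d=snap('side')
def show(nm,s,lo,hi,z,box=None,a=8):
    for c,st in blobs(s,lo,hi,a):
        if box and not(box[0]<c[0]<box[2] and box[1]<c[1]<box[3]): continue
        print(nm,c,st.tolist(),at(s,c,z).round(1))
b=(325,165,412,248)
show('green',s,(45,80,60),(80,255,255),70,b,4)
show('red',s,(0,150,80),(6,255,255),70,b,4)
show('red2',s,(174,150,80),(180,255,255),70,b,4)
show('orange',s,(7,120,60),(22,255,255),122,b,4)
show('white',s,(0,0,190),(180,60,255),122,b,4)
show('plate',s,(0,0,90),(180,50,255),70,b,200)
show('nest',s,(100,150,60),(125,255,255),18,(160,185,245,250),100)
show('plug',s,(0,0,120),(180,70,255),68,(160,190,245,250),15)
print('side')
show('orange',d,(5,120,100),(22,255,255),110,(280,150,330,200),4)
show('green',d,(45,80,60),(80,255,255),70,(270,150,370,220),3)
show('plug',d,(0,0,120),(180,70,255),68,(150,250,260,305),15)
def crop(s,x0,y0,x1,y1,h): return cv2.resize(s['img'][y0:y1,x0:x1],(400,h),interpolation=cv2.INTER_NEAREST)
A=np.hstack([crop(s,325,160,415,250,400),crop(s,160,185,250,250,400)[:, :]])
cv2.imwrite('pics/c1.png',A)
```

```text
green [385.8 177. ] [384, 174, 5, 7, 21] [ 633.5 -261.    70. ]
red [394.9 172.9] [378, 167, 26, 22, 206] [ 644.1 -286.1   70. ]
red [361.5 219.3] [326, 168, 83, 79, 894] [ 521.6 -190.    70. ]
red [337.4 185.4] [336, 182, 4, 8, 9] [ 613.8 -130.4   70. ]
orange [361.7 181.7] [359, 177, 7, 9, 28] [ 612.5 -185.8  122. ]
orange [397.  232.8] [393, 229, 10, 10, 46] [ 480.3 -267.6  122. ]
white [370.3 204.1] [335, 168, 71, 71, 3097] [ 554.4 -204.5  122. ]
plate [370.7 204. ] [336, 167, 71, 72, 3740] [ 561.6 -216.5   70. ]
plug [184.  210.3] [174, 202, 20, 18, 270] [557.2 278.6  68. ]
plug [219.8 228.3] [211, 220, 19, 18, 262] [507.2 183.6  68. ]
plug [182.5 245.1] [176, 238, 14, 15, 76] [465.4 281.8  68. ]
side
orange [299.1 173.2] [294, 165, 11, 17, 146] [ 608.8 -179.   110. ]
green [307.8 171.8] [307, 171, 3, 3, 6] [ 645.5 -267.5   70. ]
plug [225.1 261.3] [218, 256, 15, 12, 145] [509.1 192.   68. ]
plug [174.1 272.2] [166, 267, 17, 12, 156] [559.5 289.1  68. ]
plug [225.9 277.8] [216, 269, 21, 18, 300] [467.5 228.4  68. ]
plug [176.1 289.2] [165, 280, 23, 19, 324] [514. 319.  68.]
```

View pics/c1.png

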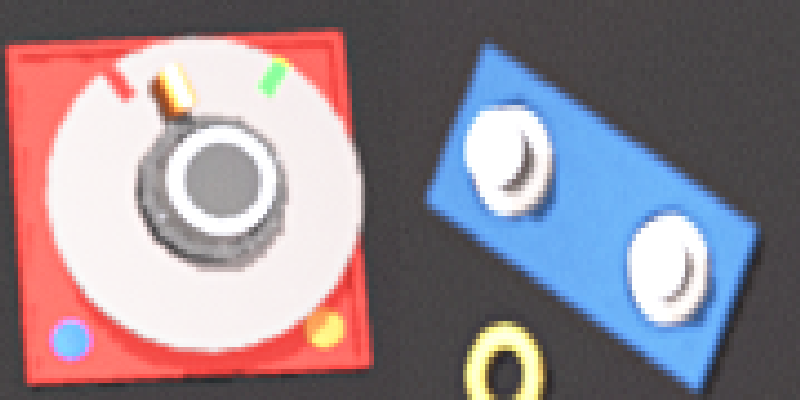

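The crop shows the window ring at about (374.5,200) in top-view pixels, the tab top near (364.5,179.5) between the red and green marks, and the plug tops at about (184,210) and (220,228) with their feet offset to the right by perspective.

Run:
```python
from h import *
s=snap('top'); d=snap('side')
def fit(s,box,lo,hi,z):
    x0,y0,x1,y1=box; hsv=cv2.cvtColor(s['img'],cv2.COLOR_BGR2HSV)[y0:y1,x0:x1]
    m=cv2.inRange(hsv,np.array(lo),np.array(hi))
    c=max(cv2.findContours(m,cv2.RETR_EXTERNAL,cv2.CHAIN_APPROX_NONE)[0],key=cv2.contourArea)
    e=cv2.fitEllipse(cv2.convexHull(c)); uv=np.array(e[0])+[x0,y0]
    print(uv.round(1),np.round(e[1],1),at(s,uv,z).round(1)); return at(s,uv,z)
ax=fit(s,(330,165,412,246),(0,0,150),(180,70,255),70)
w=fit(s,(360,186,390,214),(0,0,190),(180,60,255),120)
w2=fit(d,(305,163,336,184),(0,0,170),(180,60,255),120)
A=(ax+w)/2
g=at(s,(385.8,177),70)
for nm,p in(('g',g),('tab',at(s,(364.5,179.7),122)),('tabmask',at(s,(361.7,181.7),122))):
    v=p-A; print(nm,p.round(1),np.hypot(*v[:2]).round(1),np.degrees(np.arctan2(v[1],v[0])).round(1))
# red mark: dark red at plate in crop
print('redmark',at(s,(351.8,178),70).round(1))
# tab mask: broader colour, hull points at z=122
x0,y0=355,170
h=cv2.cvtColor(s['img'],cv2.COLOR_BGR2HSV)[170:190,355:375]
for row in h: print(' '.join('%3d/%3d/%3d'%tuple(p) for p in row[2:15]))
# nest
hs=cv2.cvtColor(s['img'],cv2.COLOR_BGR2HSV)[185:255,155:250]
m=cv2.inRange(hs,np.array((95,100,60)),np.array((125,255,255)))
c=max(cv2.findContours(m,cv2.RETR_EXTERNAL,cv2.CHAIN_APPROX_NONE)[0],key=cv2.contourArea)
bx=cv2.boxPoints(cv2.minAreaRect(c))+[155,185]
P=np.array([at(s,u,18) for u in bx]);print(P.round(1),P.mean(0).round(1),np.linalg.norm(np.diff(P,axis=0),axis=1))
```

```text
[370.3 203.2] [69.2 71.5] [ 563.8 -215.6   70. ]
[377. 198.] [25.4 32.5] [ 569.9 -222.7  120. ]
[320.  174.1] [17.9 23.7] [ 552.2 -197.8  120. ]
g [ 633.5 -261.    70. ] 78.7 -32.1
tab [ 617.5 -193.2  122. ] 56.9 27.2
tabmask [ 612.5 -185.8  122. ] 56.5 36.2
redmark [ 633.  -169.8   70. ]
  2/106/255   1/ 67/255   1/ 22/255   0/ 16/255   0/ 14/254   0/ 13/254   3/ 11/253   0/  6/252   4/  7/252   0/  6/251   0/  7/251   0/  6/250 176/  7/250
  0/ 21/253   0/ 10/252   0/  4/250 173/  4/249 174/  5/249   0/  5/248   0/  5/248   0/  6/249   4/  7/248   0/  7/249   0/  7/248 176/  7/248 176/  7/248
  0/  3/248   0/  3/249   6/  5/248   0/  5/248   0/  6/248 175/  6/248 176/  7/248 176/  7/248   0/  6/247 176/  7/248 176/  7/247   0/  6/247   0/  7/248
  5/  6/249   4/  7/249   0/  7/249   0/  6/248   0/  6/249 175/  6/249   6/ 10/251  12/ 17/252   6/ 14/250 176/  8/248   0/  6/248 176/  7/248 176/  7/248
  0/  7/249   0/  7/249 174/  5/249   0/  7/249   0/  9/251   0/  4/253  15/  4/255  26/ 34/255  19/ 51/255   4/ 15/251 171/  7/248   0/  7/248 176/  8/248
  4/  7/249 175/  6/249 168/  
[... 1755 characters left out ...]
20   9/102/127   8/ 92/122   4/ 54/104 177/ 26/ 97 168/ 11/112   4/ 13/161 176/ 11/179
  0/  7/249   0/  6/249   0/  6/252 173/  8/252 178/ 21/210   3/ 19/132 174/  9/145 150/  4/114 120/  2/106 135/  9/113 120/  2/106 150/  6/125  10/  5/152
  0/  6/249   0/  7/249   0/  7/251   0/  7/254   0/ 11/240 173/ 14/169 150/  4/184   0/  2/166 170/  5/154 160/  5/152 165/  4/141   8/  7/137 168/  8/156
  0/  6/249   0/  7/251   4/  7/252   0/  9/249 176/ 19/223 176/ 12/166 160/  4/175 160/  4/171   0/  3/157 170/  5/151 160/  6/132 143/  6/160 127/ 10/222
[[544.1 343.9  18. ]
 [620.6 306.4  18. ]
 [528.5 131.9  18. ]
 [453.8 170.4  18. ]] [536.8 238.1  18. ] [ 85.19506438 197.36974224  84.06439553]
```

Request:
step_arm --pt "0.22 0.19 0" --pt "0.22 0.19 0" --pt "0.22 0.19 0" --pt "0.22 0.19 0" --pt "0.22 0.19 0" --pt "0.22 0.19 0" --pt "0.22 0.19 0" --pt "0.22 0.19 0" --spin '[0,0,0,0,0,0,0,0]' --gripper 1

```text
time: 1.3
tool_pos: [548.2, -262.0, 231.4]
tcp_rot: [180.0, -0.0, 19.0]
ft_force: [0.0, -0.7, -0.2]
finger_gap: 85.5
grip_force: 0.0
```

Run:
```python
from h import *
s=snap('top'); x0,y0=365,190
print(at(s,(374.4,200),120).round(1), at(s,(364.6,178.8),122).round(1), proj(s,(564,-215.5,120)))
print(r.sense()['ft_force'])
```

```text
[ 564.9 -215.9  120. ] [ 619.8 -193.6  122. ] [374.25094316 200.36034002]
[-1.65717323  5.0497521  -0.72282734]
```

Request:
step_arm --pt "0.19 0.177 0" --pt "0.185 0.178 0" --pt "0 0 -0.2" --pt "0 0 -0.2" --pt "0 0 -0.15" --pt "0 0 -0.1" --pt "0 0 -0.05" --pt "0 0 0" --spin '[0.008,0.008,0,0,0,0,0,0]'

```text
time: 2.35
tool_pos: [621.9, -192.6, 91.3]
tcp_rot: [-180.0, 0.0, 21.8]
ft_force: [0.4, -0.2, 0.2]
finger_gap: 85.8
grip_force: 0.0
```

Request:
step_arm --pt "0 0 0" --pt "0 0 0" --pt "0 0 0" --pt "0 0 0" --pt "0 0 0" --pt "0 0 0" --spin '[0,0,0,0,0,0]' --gripper -1 --squeeze 40

```text
time: 3.1
tool_pos: [622.4, -193.1, 91.8]
tcp_rot: [179.9, -0.0, 21.8]
ft_force: [2.3, -3.9, 0.8]
finger_gap: 13.1
grip_force: 39.0
```

Request:
step_arm --pt "0.012 -0.036 0" --pt "0.0075 -0.0371 0" --pt "0.003 -0.0378 0" --pt "-0.0017 -0.0378 0" --pt "-0.0063 -0.0373 0" --pt "-0.0108 -0.0363 0" --pt "-0.0152 -0.0347 0" --pt "-0.0193 -0.0326 0" --spin '[-0.0389,-0.0389,-0.0389,-0.0389,-0.0389,-0.0389,-0.0389,-0.0389]'

```text
time: 4.1
tool_pos: [616.6, -251.1, 91.8]
tcp_rot: [-180.0, -0.1, -34.4]
ft_force: [3.9, -3.2, -0.1]
finger_gap: 13.1
grip_force: 38.9
```

Request:
step_arm --pt "0 0 0" --pt "0 0 0" --spin '[0,0]'

```text
time: 4.35
tool_pos: [616.6, -251.1, 91.8]
tcp_rot: [-180.0, -0.1, -34.2]
ft_force: [5.1, -5.1, 0.1]
finger_gap: 13.3
grip_force: 39.0
```

Run:
```python
from h import *
s=snap('side'); d=snap('top')
A=np.hstack([cv2.resize(s['img'][140:240,260:380],(400,400)),cv2.resize(d['img'][150:250,320:420],(400,400))]);cv2.imwrite('pics/c2.png',A)
```

```text
(no output)
```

View pics/c2.png

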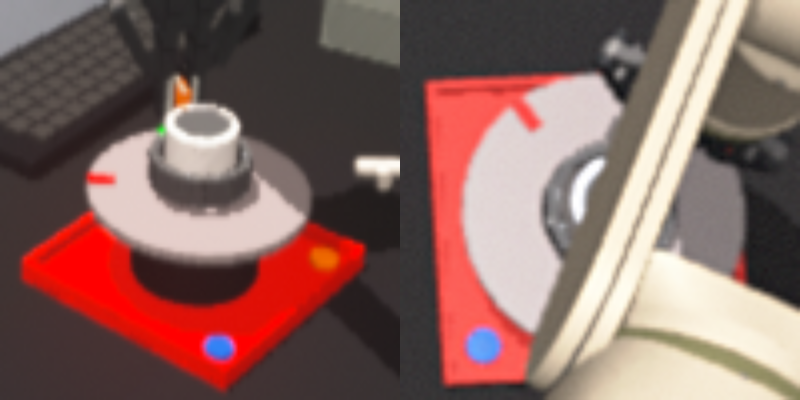

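The pictures show the tab (side-view crop, 180,90) in the fingers beside the green mark (160,130), with the red mark at (525,112) in the top-view crop, which agrees with an angle of about -34°. I'll release and go up.

Request:
step_arm --pt "0 0 0" --pt "0 0 0" --pt "0 0 0" --pt "0 0 0.05" --pt "0 0 0.2" --pt "0 0 0.25" --pt "0 0 0.25" --pt "-0.05 0.25 0.1" --spin '[0,0,0,0,0,0,0,0]' --gripper 1

```text
time: 5.45
tool_pos: [607.1, -203.0, 266.6]
tcp_rot: [-180.0, -0.4, -34.4]
ft_force: [0.8, 0.8, -0.2]
finger_gap: 85.5
grip_force: 0.0
```

Request:
step_arm --pt "-0.06 0.29 0" --pt "-0.06 0.29 0" --pt "-0.06 0.29 0" --pt "-0.06 0.29 0" --pt "-0.06 0.29 0" --pt "0 0 0" --pt "0 0 0" --spin '[0.05,0.05,0.05,0.05,0,0,0]'

```text
time: 6.32
tool_pos: [545.9, 89.6, 262.0]
tcp_rot: [180.0, -0.1, 1.9]
ft_force: [0.1, -1.7, -0.7]
finger_gap: 85.3
grip_force: 0.0
```

Run:
```python
from h import *
s=snap('top'); d=snap('side')
A=np.hstack([cv2.resize(s['img'][160:250,325:415],(400,400)),cv2.resize(s['img'][180:260,160:250],(400,400))]);cv2.imwrite('pics/c3.png',A)
x=cv2.cvtColor(s['img'],cv2.COLOR_BGR2HSV)
print(blobs(s,(7,100,60),(34,255,255),8))
print(blobs(s,(45,80,60),(80,255,255),4))
st=r.sense();print(st['time'],st['tool_pos'],st['tcp_rot'],st['joint_pos'])
```

```text
[(array([251.4,   6.3]), array([   0,    0,  560,   20, 5100], dtype=int32)), (array([121.6, 127.9]), array([119, 125,   6,   7,  35], dtype=int32)), (array([135.5, 129.5]), array([132, 126,   7,   7,  35], dtype=int32)), (array([149.2, 131.2]), array([146, 128,   7,   7,  38], dtype=int32)), (array([146.6, 181.9]), array([136, 173,  22,  19, 312], dtype=int32)), (array([384.6, 182. ]), array([380, 176,  11,  12,  52], dtype=int32)), (array([ 48.9, 269.1]), array([  23,  228,   50,   77, 2299], dtype=int32)), (array([397.3, 233.3]), array([393, 229,   9,   9,  65], dtype=int32)), (array([175.3, 245.9]), array([174, 243,   3,   7,  16], dtype=int32))]
[(array([386.8, 174.8]), array([385, 174,   5,   3,   9], dtype=int32)), (array([ 40.6, 245.6]), array([ 29, 235,  24,  22, 393], dtype=int32))]
6.425 [546.0640466   88.48606487 261.61426721] [ 1.79979427e+02 -2.10360579e-02  1.74259562e+00] [ 3.90794738e+00 -4.33885933e-01  9.03484978e+01 -2.13528026e-02
  9.00651444e+01  9.21653275e+01]
```

View pics/c3.png

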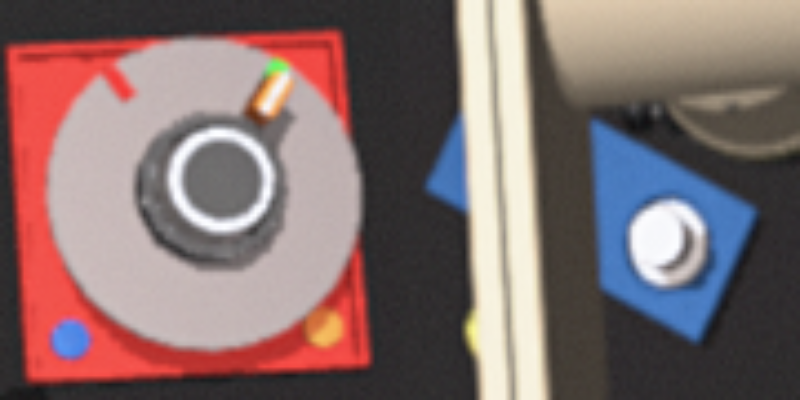

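The crop shows the tab (about (386,180) px) lying radially in line with the green mark, and the near plug's top at about (217,226.5) px. The collar is set.

Run:
```python
from h import *
s=snap('top')
p=at(s,(386.2,180.2),122);v=p-np.array([564.5,-215.7,122]);print(p.round(1),np.hypot(*v[:2]),np.degrees(np.arctan2(v[1],v[0])))
print(at(s,(217.3,226.5),68).round(1))
for P in((512,191,68),(563.5,288.5,68)): print(proj(s,P))
d=snap('side')
# tops in side: ellipse of bright top above band
for box in((215,250,240,275),(163,262,190,285)):
    x0,y0,x1,y1=box;h=cv2.cvtColor(d['img'],cv2.COLOR_BGR2HSV)[y0:y1,x0:x1]
    m=cv2.inRange(h,np.array((0,0,150)),np.array((180,60,255)));ys,xs=np.nonzero(m)
    u0,u1=xs.min()+x0,xs.max()+x0;t=ys.min()+y0;print(u0,u1,t,'tops proj');
for P in((512,191,68),(563.5,288.5,68)): print(proj(d,P))
st=r.sense();print(st['tool_pos'],st['ft_force'])
```

```text
[ 614.8 -248.5  122. ] 60.09144443853974 -33.09978167341682
[512.1 190.2  68. ]
[217.00859726 226.5311504 ]
[180.32320902 208.04039709]
217 235 256 tops proj
166 185 267 tops proj
[224.54075072 260.52248995]
[173.14242065 271.24791554]
[546.03492974  88.26898311 261.3486517 ] [0.22163519 0.03538818 0.22472609]
```

Request:
step_arm --pt "-0.085 0.256 0" --pt "-0.085 0.255 0" --pt "0 0 -0.28" --pt "0 0 -0.28" --pt "0 0 -0.25" --pt "0 0 -0.18" --pt "0 0 -0.1" --pt "0 0 0" --spin '[0,0,0,0,0,0,0,0]'

```text
time: 7.52
tool_pos: [510.3, 190.4, 41.2]
tcp_rot: [179.9, 0.2, 1.7]
ft_force: [0.2, -0.0, 0.7]
finger_gap: 85.5
grip_force: 0.0
```

Run:
```python
from h import *
d=snap('side','s4.png');cv2.imwrite('pics/c4.png',cv2.resize(d['img'][190:330,130:290],(640,560)))
st=r.sense();print(st['tool_pos'],st['ft_force'])
```

```text
[511.5445537  190.87116006  42.85331114] [0.06417403 0.04135049 0.34796259]
```

View pics/c4.png

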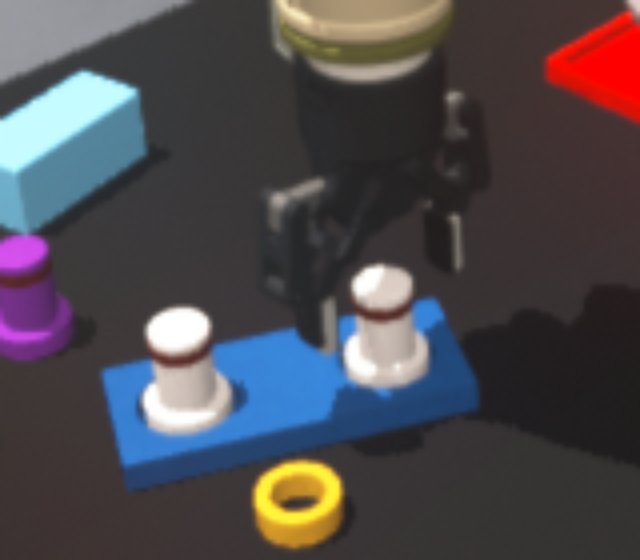

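The fingers straddle the near plug (about (382,320) in the crop) roughly centred, with the other plug clear at (182,370). I'll lower a little more, then grip.

Request:
step_arm --pt "0 0 -0.04" --pt "0 0 -0.02" --pt "0 0 0" --spin '[0,0,0]'

```text
time: 7.95
tool_pos: [511.7, 191.8, 31.4]
tcp_rot: [-180.0, -0.0, 1.8]
ft_force: [-0.5, -0.2, 0.0]
finger_gap: 85.4
grip_force: 0.0
```

Request:
step_arm --pt "0 0 0" --pt "0 0 0" --pt "0 0 0" --pt "0 0 0" --pt "0 0 0" --pt "0 0 0" --spin '[0,0,0,0,0,0]' --gripper -1 --squeeze 60

```text
time: 8.7
tool_pos: [512.2, 191.4, 31.9]
tcp_rot: [180.0, -0.0, 1.8]
ft_force: [-0.9, -4.2, 5.4]
finger_gap: 30.6
grip_force: 59.4
```

Request:
step_arm --pt "0 0 0.02" --pt "0 0 0.06" --pt "0 0 0.06" --pt "0 0 0.06" --pt "0 0 0" --pt "0 0 0" --pt "0 0 0" --pt "0 0 0" --spin '[0,0,0,0,0,0,0,0]'

```text
time: 9.7
tool_pos: [511.3, 191.7, 70.7]
tcp_rot: [180.0, 0.1, 1.8]
ft_force: [0.2, 0.3, -8.0]
finger_gap: 30.8
grip_force: 60.0
```

Run:
```python
from h import *
for i in range(3):
    d=snap('side'); st=r.sense();print(st['tool_pos'].round(1) if hasattr(st['tool_pos'],'round') else st['tool_pos'],st['ft_force'],st['wrist_torque'])
```

```text
[511.4 191.7  70.8] [-0.66125287  0.16106823 -7.86915366] [ 0.00698127  0.01696515 -0.04988792]
[511.5 191.8  70.9] [-0.38039647  0.01103018 -6.89068147] [-0.07942203  0.03454423 -0.00634469]
[511.6 191.8  71. ] [-0.32789535  0.35962219 -7.30118929] [-0.04607548 -0.01971846 -0.02373453]
```

About 0.73 kg, so this looks like the lead plug. I'll set it back and lift the other to confirm.

Request:
step_arm --pt "0 0 -0.06" --pt "0 0 -0.06" --pt "0 0 -0.04" --pt "0 0 -0.015" --pt "0 0 -0.008" --pt "0 0 -0.005" --pt "0 0 -0.003" --pt "0 0 0" --spin '[0,0,0,0,0,0,0,0]'

```text
time: 10.85
tool_pos: [511.9, 191.9, 33.3]
tcp_rot: [-180.0, -0.0, 1.8]
ft_force: [0.1, -0.2, -6.8]
finger_gap: 31.0
grip_force: 60.0
```

Request:
step_arm --pt "0 0 -0.004" --pt "0 0 -0.003" --pt "0 0 0" --pt "0 0 0" --spin '[0,0,0,0]'

```text
time: 11.35
tool_pos: [511.8, 191.8, 31.9]
tcp_rot: [-180.0, -0.0, 1.8]
ft_force: [-2.2, -0.8, -3.1]
finger_gap: 30.6
grip_force: 60.3
```

Request:
step_arm --pt "0 0 -0.003" --pt "0 0 0" --pt "0 0 0" --spin '[0,0,0]'

```text
time: 11.72
tool_pos: [511.9, 191.9, 31.9]
tcp_rot: [-180.0, -0.0, 1.8]
ft_force: [-5.7, -2.0, 3.7]
finger_gap: 30.6
grip_force: 60.8
```

Request:
step_arm --pt "0 0 0" --pt "0 0 0" --pt "0 0 0" --pt "0 0 0" --pt "0 0 0.1" --pt "0 0 0.2" --pt "0 0 0.25" --pt "0 0 0" --spin '[0,0,0,0,0,0,0,0]' --gripper 1

```text
time: 12.72
tool_pos: [515.2, 192.8, 146.6]
tcp_rot: [-179.9, -0.5, 1.8]
ft_force: [0.3, 0.1, 0.3]
finger_gap: 85.4
grip_force: 0.0
```

Request:
step_arm --pt "0.13 0.24 0" --pt "0.13 0.24 0" --pt "0 0 0" --pt "0 0 -0.2" --pt "0 0 -0.2" --pt "0 0 -0.08" --pt "0 0 0" --pt "0 0 0" --spin '[0,0,0,0,0,0,0,0]'

```text
time: 13.72
tool_pos: [565.0, 288.1, 47.2]
tcp_rot: [-179.9, -0.2, 1.8]
ft_force: [-0.4, -0.3, -0.3]
finger_gap: 85.2
grip_force: 0.0
```

Run:
```python
from h import *
d=snap('side','s5.png');cv2.imwrite('pics/c5.png',cv2.resize(d['img'][190:330,130:290],(640,560)))
st=r.sense();print(st['tool_pos'],st['ft_force'])
```

```text
[565.25657802 288.29844203  47.45969599] [0.23327574 0.21861694 0.6881332 ]
```

View pics/c5.png

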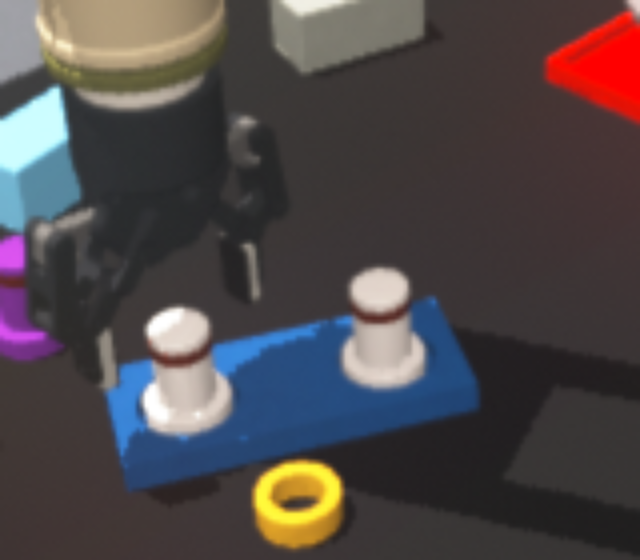

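The first plug stands upright in its nest at (383,325) in the crop. The fingers straddle the second plug at (182,370).

Request:
step_arm --pt "-0.008 0 -0.05" --pt "0 0 -0.03" --pt "0 0 0" --pt "0 0 0" --spin '[0,0,0,0]'

```text
time: 14.28
tool_pos: [562.1, 287.8, 29.1]
tcp_rot: [180.0, 0.0, 1.8]
ft_force: [0.3, 0.7, -1.0]
finger_gap: 85.4
grip_force: 0.0
```

Request:
step_arm --pt "0 0 0" --pt "0 0 0" --pt "0 0 0" --pt "0 0 0" --pt "0 0 0" --pt "0 0 0" --spin '[0,0,0,0,0,0]' --gripper -1 --squeeze 50

```text
time: 15.02
tool_pos: [562.4, 287.9, 29.4]
tcp_rot: [-180.0, -0.0, 1.8]
ft_force: [-0.4, 0.1, 3.9]
finger_gap: 31.1
grip_force: 49.6
```

Request:
step_arm --pt "0 0 0.02" --pt "0 0 0.06" --pt "0 0 0.06" --pt "0 0 0.06" --pt "0 0 0" --pt "0 0 0" --pt "0 0 0" --pt "0 0 0" --spin '[0,0,0,0,0,0,0,0]'

```text
time: 16.02
tool_pos: [561.8, 287.7, 68.5]
tcp_rot: [180.0, 0.1, 1.8]
ft_force: [-0.5, -0.8, -2.2]
finger_gap: 30.9
grip_force: 49.6
```

Run:
```python
from h import *
for i in range(3):
    d=snap('side'); st=r.sense();print(st['tool_pos'].round(1),st['ft_force'])
```

```text
[561.9 287.7  68.6] [-0.41415342  1.1152092  -3.35544051]
[561.9 287.7  68.7] [-0.26237148  0.13954115 -1.96373405]
[562.  287.7  68.8] [-0.20485263 -0.41428505 -1.57504633]
```

This one is light (about 2.3 N), so the first plug is the lead one. I'll set this one back.

Request:
step_arm --pt "0 0 -0.06" --pt "0 0 -0.06" --pt "0 0 -0.04" --pt "0 0 -0.015" --pt "0 0 -0.01" --pt "0 0 -0.005" --pt "0 0 -0.004" --pt "0 0 0" --spin '[0,0,0,0,0,0,0,0]'

```text
time: 17.18
tool_pos: [562.3, 287.9, 30.5]
tcp_rot: [-180.0, -0.0, 1.8]
ft_force: [-0.4, 0.6, -1.2]
finger_gap: 30.8
grip_force: 49.6
```

Request:
step_arm --pt "0 0 -0.003" --pt "0 0 -0.003" --pt "0 0 0" --pt "0 0 0" --spin '[0,0,0,0]'

```text
time: 17.68
tool_pos: [562.3, 287.8, 29.4]
tcp_rot: [-180.0, -0.0, 1.8]
ft_force: [-1.6, -1.0, 2.7]
finger_gap: 30.8
grip_force: 49.8
```

Seated. Next: release, go up, return to the heavy plug at (511.8, 191.8), and grip it.

Request:
step_arm --pt "0 0 0" --pt "0 0 0" --pt "0 0 0" --pt "0 0 0" --pt "0 0 0.1" --pt "0 0 0.2" --pt "0 0 0.25" --pt "0 0 0" --spin '[0,0,0,0,0,0,0,0]' --gripper 1

```text
time: 18.68
tool_pos: [566.0, 289.4, 147.2]
tcp_rot: [-179.8, -0.6, 1.8]
ft_force: [0.9, 0.2, 0.7]
finger_gap: 85.3
grip_force: 0.0
```

Request:
step_arm --pt "-0.125 -0.24 0" --pt "-0.125 -0.24 0" --pt "0 0 0" --pt "0 0 -0.2" --pt "0 0 -0.2" --pt "0 0 -0.1" --pt "0 0 0" --pt "0 0 0" --spin '[0,0,0,0,0,0,0,0]'

```text
time: 19.68
tool_pos: [513.3, 192.4, 40.5]
tcp_rot: [-180.0, -0.1, 1.8]
ft_force: [0.4, 0.3, 0.5]
finger_gap: 85.2
grip_force: 0.0
```

Run:
```python
from h import *
d=snap('side','s6.png');cv2.imwrite('pics/c6.png',cv2.resize(d['img'][190:330,130:290],(640,560)))
st=r.sense();print(st['tool_pos'],st['ft_force'])
```

```text
[513.57048358 192.4655585   40.87562729] [ 0.24833658 -0.41672454  1.01421237]
```

View pics/c6.png

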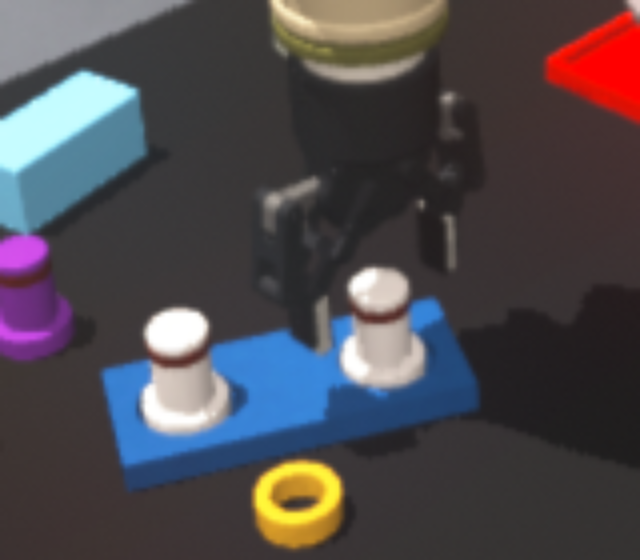

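Both plugs stand upright in the nest, at (182,370) and (382,325), and the fingers straddle the heavy one.

Request:
step_arm --pt "-0.008 0 -0.03" --pt "0 0 -0.015" --pt "0 0 0" --pt "0 0 0" --spin '[0,0,0,0]'

```text
time: 20.23
tool_pos: [510.6, 191.8, 30.2]
tcp_rot: [-180.0, -0.0, 1.8]
ft_force: [0.8, -0.3, -0.1]
finger_gap: 85.3
grip_force: 0.0
```

Request:
step_arm --pt "0 0 0" --pt "0 0 0" --pt "0 0 0" --pt "0 0 0" --pt "0 0 0" --pt "0 0 0" --spin '[0,0,0,0,0,0]' --gripper -1 --squeeze 70

```text
time: 20.98
tool_pos: [510.8, 191.8, 30.4]
tcp_rot: [-180.0, -0.0, 1.8]
ft_force: [-0.5, -1.0, 2.8]
finger_gap: 30.9
grip_force: 69.4
```

Request:
step_arm --pt "0 0 0.03" --pt "0 0 0.08" --pt "0 0 0.15" --pt "0 0 0.2" --pt "0 0 0.25" --pt "0 0 0.2" --pt "0 0 0.1" --pt "0 0 0" --spin '[0,0,0,0,0,0,0,0]'

```text
time: 21.98
tool_pos: [511.2, 192.0, 233.4]
tcp_rot: [-180.0, -0.1, 1.8]
ft_force: [0.1, 1.2, -6.6]
finger_gap: 30.5
grip_force: 69.9
```

Request:
step_arm --pt "0.02 -0.15 0" --pt "0.033 -0.25 0" --pt "0.038 -0.29 0" --pt "0.04 -0.29 0" --pt "0.04 -0.29 0" --pt "0.038 -0.29 0" --pt "0.033 -0.25 0" --pt "0.016 -0.15 0" --spin '[0,0,0,0,0,0,0,0]'

```text
time: 22.98
tool_pos: [560.6, -202.3, 228.4]
tcp_rot: [-179.9, 0.3, 1.7]
ft_force: [0.4, 0.8, -8.0]
finger_gap: 30.7
grip_force: 70.8
```

Request:
step_arm --pt "0 -0.05 0" --pt "0 -0.03 -0.05" --pt "0 0 -0.1" --pt "0 0 -0.04" --pt "0 0 -0.015" --pt "0 0 0" --pt "0 0 0" --pt "0 0 0" --spin '[0,0,0,0,0,0,0,0]'

```text
time: 23.98
tool_pos: [562.5, -216.3, 191.9]
tcp_rot: [180.0, -0.1, 1.8]
ft_force: [-0.1, 0.3, -6.8]
finger_gap: 30.8
grip_force: 70.8
```

Run:
```python
from h import *
d=snap('side','s7.png');t=snap('top')
cv2.imwrite('pics/c7.png',np.hstack([cv2.resize(d['img'][120:240,260:380],(480,480)),cv2.resize(t['img'][160:250,325:415],(320,480))]))
st=r.sense();print(st['tool_pos'],st['ft_force'],st['tcp_rot'])
for P in((564.7,-215.8,170),(564.7,-215.8,177),(564.7,-215.8,230),(564.7,-215.8,120)): print(proj(d,P))
hsv=cv2.cvtColor(d['img'],cv2.COLOR_BGR2HSV)
for y in range(130,182,3): print(y,' '.join('%3d'%v for v in hsv[y,300:342,2]))
```

```text
[ 562.3467452  -216.29907135  191.55264833] [ 0.18497928  0.17111544 -7.44684128] [ 1.79982508e+02 -3.81055336e-02  1.81626012e+00]
[321.45936362 153.66683739]
[321.63299327 151.25447156]
[322.98072548 132.51092971]
[320.24758567 170.48790185]
130 160 160 161 163 164 164 165 166 157 113  49  41  45  52  57  44  39  40  40  43  49  45  42  42  62  92  63  49  40  40  44  46  41  46  56  57  58  58  58  58  58  58
133 160 160 161 161 159 159 152 129 113  89  62  47  45  41  42  40  38  39  41  42  41  41  43  68 149 227 230 230 226 186  82  91  94  64  58  58  58  58  58  58  58  57
136 122 100  93  99  94  94  93  92  84  77  79  78  89  91  85  66  45  39  38  39  47  80 125 139 180 217 214 200 163 119  74 103  78  61  59  59  59  59  58  59  58  58
139  92  96  93  83  79  76  79  82  91  96  96  92  78  77  83  65  45  44  44  43  57 100 143 137  94  97  98 108 123 102  85 125  70  60  60  59  58  58  58  58  58  58
142  90  93  93  89  87  83  83  79  79  86  96  97  96  92  73  53  44  44  43  46  71 123 142 150 200 212 209 201 173  94  84 112  78  55  47  50  52  54  58  58  58 
[... 1539 characters left out ...]
  64  64  64
172  73  80  87 102 106 126 136 190 244 226 243 254 254 249 216 172 150 146 146 142 124  94  90  84  83  84  88 102 141 193 219 178  87  65  65  66  65  65  65  65  64  64
175 234 234 234 235 232 209 168 146 129 145 203 218 224 231 241 247 249 251 251 253 254 253 251 231 229 227 221 219 213 198 179 134 110 162 217 220 209 183 167 117  85  69
178 235 235 235 230 196 146 145 130 103 150 205 217 222 226 227 228 228 228 226 227 221 219 220 220 217 214 210 206 202 193 165  90  72  96 100 163 231 235 235 235 235 233
181 235 235 235 227 165  93  91 119 143 155 173 191 210 221 226 228 229 228 228 228 227 223 217 214 215 214 212 206 194 177 122  79  82  89 101 153 231 235 234 232 225 188
```

View pics/c7.png

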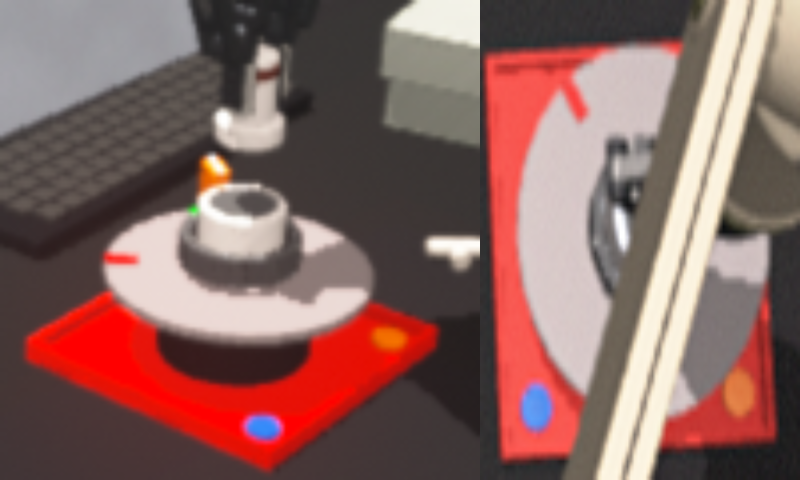

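The plug hangs upright over the tube (foot about (250,130) and tube top about (243,205) in the crop). The tab is at the green mark and nothing touches. I'll make a small centring correction, then hand in.

Request:
step_arm --pt "0.012 0.003 0.003" --pt "0 0 0" --pt "0 0 0" --pt "0 0 0" --pt "0 0 0" --pt "0 0 0" --pt "0 0 0" --pt "0 0 0" --spin '[0,0,0,0,0,0,0,0]'

```text
time: 25.08
tool_pos: [564.5, -215.6, 191.7]
tcp_rot: [-180.0, 0.0, 1.8]
ft_force: [-1.0, -0.3, -6.8]
finger_gap: 30.5
grip_force: 70.8
```

Run:
```python
from h import *
st=r.sense();print(st['tool_pos'],st['ft_force'],st['grip_force'],np.abs(st['qd']).max())
print(r.hand_in())
```

```text
[ 564.5213188  -215.57052301  191.67362973] [-1.04697971 -0.31880799 -6.8180682 ] 70.83322763442993 0.14859891614502269
the job is handed in; nothing more can be done
None
```

I handed the job in at about 25 s: the collar tab is at the green mark to within about 1°, the lighter plug (about 0.2 kg) is back upright in its nest, and the heavier plug (about 0.7 kg) is held still and upright, centred about 5 cm above the window; the hand-in returned no verdict.

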